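# Start and run in the filler plug of a casting pressure pot

### The job

The filler plug is standing loose on the lid of the casting pressure pot, its thread not yet caught. Take it by its wing and, pressing only lightly, back it off counter-clockwise until you feel it drop into the thread start, then run it in clockwise without forcing the thread until its flange is down on its seat all round; nip it up hand-tight and let go. Leave the other things on the bench where they are.

Things in the scene. Friction and masses are not known exactly. Their poses are not given: they have to be found in the camera images.
- plug: Loose cast-aluminium filler plug, 0.22 to 0.38 kg: flange 66 mm across and 7 mm thick, upright wing grip on top (56 x 12 mm, 36 mm tall), below it a 39 mm spigot 30 mm long that stands in the bush. Origin: on the axis, underside of the flange; x along the wing, z up the axis. Starts 17.5 mm above the bush face; 8 to 9 mm lower once dropped into the thread start; 0 when seated.
- wing_mid (a point): Point on the plug's axis inside the wing, 25 mm above the top of the flange and 11 mm below the top of the wing: grip here, fingers on the two broad faces of the wing.
- wing_end (a point): End of the wing, 28 mm from wing_mid along the plug's x axis. At the start this end points to the pot's air inlet valve (the pot's x), within 5 degrees. When backed off into the thread start it points to the pot's gauge side (the pot's +y).
- thread: The plug's male thread, part of the plug and hidden under the flange: two lugs 180 degrees apart, right-handed two-start, lead 16 mm per full turn. They rest on the flat bush face at the start. Same origin and axes as the plug. Run in, it has about 1 mm of axial play and, let go part way, the plug may lean some 4 degrees.
- pot: Fixed round pressure pot 236 mm across, aluminium lid with six wing nuts (highest point 180 mm above the bench). Origin: on its axis at the bench, z up; x towards the ball valve low on the shell, y towards the pressure gauge (on the lid 88 mm from the axis, top 22 mm above the bush face), relief valve opposite (lower).
- bush_face (a point): Centre of the flat top face of the filler bush, 76 mm across, on the pot's axis 205 mm above the bench. Two thread starts, gaps in that face 18 degrees wider than a lug and walled at the back, are hidden by the plug: felt 35 to 140 degrees back from the start. From the drop 3.3 to 4 rad to flange contact, 0.3 to 1 rad more to hand-tight: 0.7 to 1 N m; 2 is too much.
- cup: White plastic mixing cup 84 mm across, 105 mm tall, loose on the bench; to be left alone. Origin: centre of its underside.
- samples: Two cast sample bars lying on one another, 115 x 58 x 52 mm together, loose; to be left alone. Origin: centre of the underside.
- spatula: Spatula 230 mm long lying on the bench, loose; to be left alone. Origin: under its middle, x along it.
- jar: Small clear jar with a white cap, 72 mm across, 85 mm tall, loose; to be left alone. Origin: centre of its underside.

How it is judged (in metres and radians):
On the way:
1. the plug has been backed off counter-clockwise and has dropped into the thread start (z of plug in the frame of bush_face between 0.0077 and 0.0115 m and y of wing_end in the frame of pot above 0.01 m), for 0.1 s.
At the end, for the whole second after the job is handed in: the plug is screwed home: flange within 1 mm of the bush face, upright within 0.02 rad and on the axis within 3 mm, its thread drawn tight (over 12 N left in it), let go and at rest (z of plug in the frame of bush_face below 0.001 m and horizontal distance between plug and bush_face below 0.003 m and angle between plug's own z axis and vertical below 0.02 rad and contact force between thread and pot above 12 N and linear speed of plug below 0.01 m/s); the robot touches nothing.
It fails at once if the thread is forced while it is only half dropped into its start (cross-threading) (z of plug in the frame of bush_face between 0.0105 and 0.0168 m and contact force between thread and pot above 30 N).
It fails at once if the thread is jammed or pushed hard before the flange is down (z of plug in the frame of bush_face above 0.0015 m and contact force between thread and pot above 80 N).
It fails at once if the thread is overtightened (contact force between thread and pot above 110 N).
It fails at once if a bystander is disturbed (distance of any of cup, samples, spatula, jar from where it was at the start of the episode above 0.02 m).
It also fails if it takes over 61 s, if anything falls off the work surface, if the arm or the gripper's body presses on something with over 40 N, if the wrist force passes 120 N, or if a joint passes its speed limit or range.

### The arm

A 6-joint arm with a two-finger parallel gripper is mounted at the origin on the work surface. World frame = base frame: x ahead of the robot, y to its left, z up, the work surface at z = 0. Lengths are in m, angles in degrees, forces in N, time in s.
With the tool pointing down it reaches from about 0.25 to 0.725 m from the base axis. Payload 9.7 kg.
Tool frame: the origin (TCP) lies on the centre line of the jaws, within the pads' length; the fingertips stand 17 mm ahead of it and the grasp point (between the pads) lies 2 mm behind it (bot.tip_extent is the distance from the TCP to the fingertips, in m); z points along the fingers, y is the line along which they close (so a half turn about z gives the same grasp; the last joint's range is limited). The gripper opens to 85 mm and grips with 20 to 120 N. Pads are 22 mm wide; open, the fingers measure 114 mm over their backs; the gripper's body (76 mm by 85 mm) begins 54 mm behind the grasp point. The pads swing forward as they close: fully open they stand 13 mm farther back than shut.
Start: joints at [-74.141, 4.979, 10.078, 95.1, 0, 90], TCP at [0.15, -0.529, 0.248] pointing down, gripper open.
Joint ranges: [-179.16, 179.16], [-48.56, 103.87], [-65.8, 70.77], [-126.05, 130.52], [-82.76, 87.17], [-180, 180]. Speed limits (degrees/s): [127.2, 127.2, 147.25, 180, 180, 180].

### API

Orientations are given as [roll, pitch, yaw] about the fixed x, y, z axes, in that order (R = Rz(yaw) Ry(pitch) Rx(roll)).
In Python, from workcell import bot gives the robot as it stands.
- The arm moves only by the tool carry_out, never from a script. Its argument "moves" is text: rows parted by semicolons, each of 7 numbers parted by spaces: the shift along the tool's x, y, z in mm, then the turn, a rotation vector about the tool's x, y, z in degrees, then the finger opening in mm, from 0 to 85.4. A call has 1 to 20 rows; each row is the pose to reach, as a shift and turn from the pose commanded when the call began, along the tool's axes at that moment; what a row does not reach only later rows make up. A row lasts 1/10 s, in which the tool goes at most 50 mm and 8.59 degrees, less where a joint would pass 70% of its speed; a pose out of reach is approached as far as the arm can. A call with a gripper value outside its range is refused whole. The fingers move at their own pace and stop on an object; "force" is the grip in N (left out, the last holds). Time passes only in rows, so rows that repeat a pose let the fingers close. It gives the time, the measured TCP pose, the force, the opening and the grip force at its end, in the units of the state.
- bot.get_obs(): the state, without advancing time (a new reading comes with each control period).
- bot.camera(name): name is "side" or "top"; returns a dict with "img" (384x512x3 uint8, red, green, blue), "mtx" (3x3 intrinsics, pixels), "k1" (the pictures are not rectified: a ray, as slopes to the right and down, at radius r is drawn at 1 + k1 r^2 times it, then the intrinsics apply), "position" and "orientation" of the camera in the world. Camera axes: x right, y up, looking along -z (the intrinsics and any distortion apply to the point x, -y, -z); pixel columns grow to the right and rows downward; lengths in m; the calibration is good to about 2 mm. A picture is of the moment at which its call begins. There is no depth.
- bot.job_done(): hands the job in; it is judged then, once.
The state is a dict: "time": time; "q": joint angles; "qd": joint speeds; "joint_efforts": joint torques, N m; "ee_pos": TCP position; "tcp_rot": TCP orientation; "wrist_force": force on the tool from outside, world axes, zero at the start; "torque": the same for the moment, N m; "opening": finger opening in m; "grasp_force": force on a finger pad.
Only numpy, scipy, OpenCV 4.12 (cv2) and the standard library are available. Lean on these libraries where they do the work, as an engineer would, in place of code of your own. Each camera call takes 0.05 s, during which the arm holds its last target. There are 200 camera calls.

## Working session

There is one attempt and no reset: what is moved stays moved. The work goes in short steps, Python scripts to look and compute and a tool call to move; the robot and the scene stay as the last step left them, time stands still between calls to the robot, and variables do not carry over. Pictures are saved under pics/ and viewed, at most 10 in all, crops included, and the job is handed in when it is done.

Besides the shell and the picture viewer there is one more tool, called after "Emit:" in YAML: its name, and indented under it one key for each argument. carry_out: Moves the arm, as the interface text tells. Its arguments: {"type":"object","properties":{"moves":{"type":"string"},"force":{"type":"number"}},"required":["moves"]}

```bash
mkdir -p pics; cat > h.py <<'E'
import numpy as np, cv2
from scipy.spatial.transform import Rotation as R
def rot(o):
    o=np.array(o,float)
    if o.shape==(3,3): return o
    if o.shape==(4,): return R.from_quat(o).as_matrix()
    return R.from_euler('xyz',o,degrees=True).as_matrix()
def ray(c,u,v):
    K=c['mtx']; d=np.array([(u-K[0][2])/K[0][0],(v-K[1][2])/K[1][1]])
    p=d.copy()
    for _ in range(20): p=d/(1+c['k1']*(p@p))
    return np.array(c['position']), rot(c['orientation'])@np.array([p[0],-p[1],-1])
def onz(c,u,v,z):
    o,d=ray(c,u,v); return o+d*(z-o[2])/d[2]
def proj(c,P):
    q=rot(c['orientation']).T@(np.array(P)-c['position']); p=np.array([q[0],-q[1]])/-q[2]
    p=p*(1+c['k1']*(p@p)); K=c['mtx']; return np.array([K[0][0]*p[0]+K[0][2],K[1][1]*p[1]+K[1][2]])
E
python3 - <<'E'
from workcell import bot
from h import *
for n in ('side','top'):
    c=bot.camera(n); cv2.imwrite(f'pics/{n}0.png',c['img'][:,:,::-1]); print(n,c['mtx'],c['k1'],c['position'],c['orientation'])
o=bot.get_obs(); print(o)
E
```

```text
side [[388.52250563   0.         263.0479733 ]
 [  0.         388.52250563 192.47746122]
 [  0.           0.           1.        ]] -0.10354457156809498 [0.30677541 0.64432575 0.93197839] [  41.79845231   -0.89068552 -160.15693392]
top [[347.92447785   0.         258.4068761 ]
 [  0.         347.92447785 196.15467884]
 [  0.           0.           1.        ]] -0.10557111409946585 [ 0.36012679 -0.00766676  1.0975275 ] [  8.81610419  -0.1344356  -91.33415292]
{'time': 0.1, 'q': array([-7.41394846e+01,  5.00898769e+00,  1.00390438e+01,  9.50991792e+01,
        1.24852898e-03,  9.00011958e+01]), 'qd': array([-0.01073855, -0.11308376,  0.10814406, -0.01310045,  0.11990965,
        0.01830381]), 'joint_efforts': array([-5.36128573e-04, -5.21561766e+01,  4.65653229e+01,  1.60194148e-02,
       -4.83557915e-05,  5.75564471e-06]), 'ee_pos': array([ 0.15026922, -0.52888592,  0.24764443]), 'tcp_rot': array([-1.79930877e+02, -1.24708546e-03,  1.58593182e+01]), 'wrist_force': array([-0.07492125, -0.08079624, -0.56061064]), 'torque': array([-0.04468481, -0.02600904, -0.01717885]), 'grasp_force': 0.0, 'opening': 0.08530562359723723}
```

View pics/top0.png

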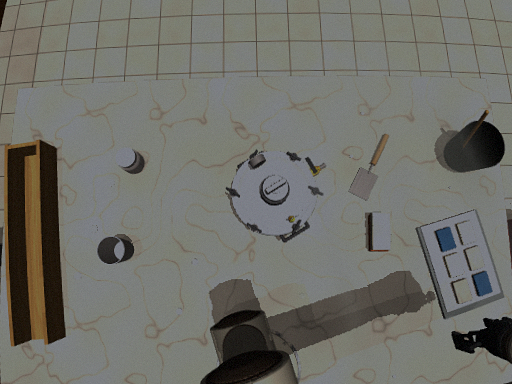

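View pics/side0.png

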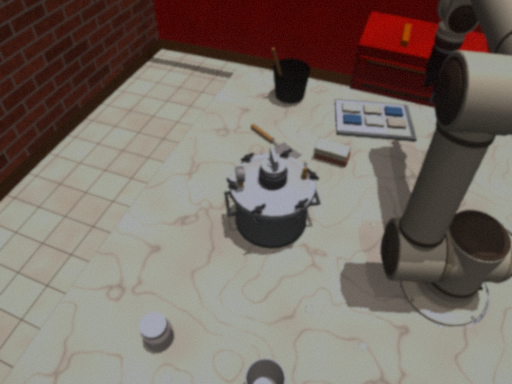

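The top view shows the pot around (275,193) with the plug at about (274,188). In the side view the wing is near (272,160). I'll enlarge both.

```bash
python3 - <<'E'
from h import *
a=cv2.imread('pics/top0.png')[140:250,220:335]; b=cv2.imread('pics/side0.png')[140:250,215:330]
g=lambda i:np.clip(cv2.resize(i,(400,380),interpolation=cv2.INTER_CUBIC).astype(float)*1.3,0,255)
cv2.imwrite('pics/z0.png',np.hstack([g(a),g(b)]))
E
```

```text
[ WARN:0@0.376] global loadsave.cpp:1063 imwrite_ Unsupported depth image for selected encoder is fallbacked to CV_8U.
```

View pics/z0.png

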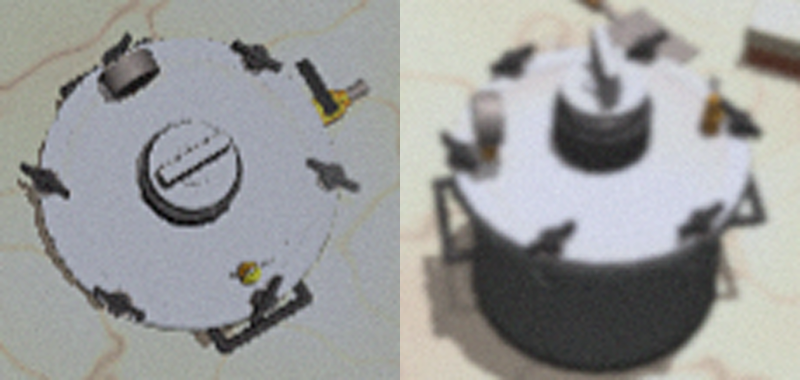

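The left crop shows the wing top as an outlined bar from about (162,183) to (233,142), pointing up-right to the ball valve at (335,95). The gauge is at (130,75). Next I convert these to positions.

```bash
python3 - <<'E'
from workcell import bot
from h import *
t=bot.camera('top'); s=bot.camera('side')
T=lambda x,y:(220+x*115/400-.35,140+y*110/380-.35)
S=lambda x,y:(215+(x-400)*115/400-.35,140+y*110/380-.35)
f=lambda a:np.round(a,4)
a=onz(t,*T(162,183),.2655);b=onz(t,*T(233,142),.2655)
print('wing',f(a),f(b),f((a+b)/2),np.degrees(np.arctan2(*(b-a)[1::-1])), np.linalg.norm(b-a))
print('flange',f(onz(t,*T(190,168),.2295)))
v=onz(t,*T(335,95),.08);g=onz(t,*T(130,70),.225);print('valve',f(v),'gauge',f(g))
print('lid', f(onz(t,*T(188,185),.165)))
m=(a+b)/2; 
for z in (.2655,.2295,.205,.165): 
  p=proj(t,[m[0],m[1],z]);q=proj(s,[m[0],m[1],z]); print(z,(p-[220,140]+.35)*[400/115,380/110],(q-[215,140]+.35)*[400/115,380/110]+[400,0])
# dark/light in top: lid mask centroid
h=t['img'].astype(int).sum(2)/3
x=cv2.resize(t['img'][180:200,264:288],None,fx=25,fy=25,interpolation=cv2.INTER_NEAREST); cv2.imwrite('pics/z1.png',x[:,:,::-1])
E
```

```text
wing [ 0.4973 -0.0318  0.2655] [ 0.5255 -0.0824  0.2655] [ 0.5114 -0.0571  0.2655] -60.86041687663537 0.05791483079841546
flange [ 0.5139 -0.0535  0.2295]
valve [ 0.6022 -0.189   0.08  ] gauge [ 0.5901 -0.0115  0.225 ]
lid [ 0.5118 -0.0549  0.165 ]
0.2655 [197.61948665 162.43142861] [616.69455657  47.54820186]
0.2295 [194.97145205 171.27533755] [614.68504922  82.92248202]
0.205 [193.28776474 176.897371  ] [613.37285593 105.96561604]
0.165 [190.72355136 185.45787478] [611.32129559 141.90497102]
```

View pics/z1.png

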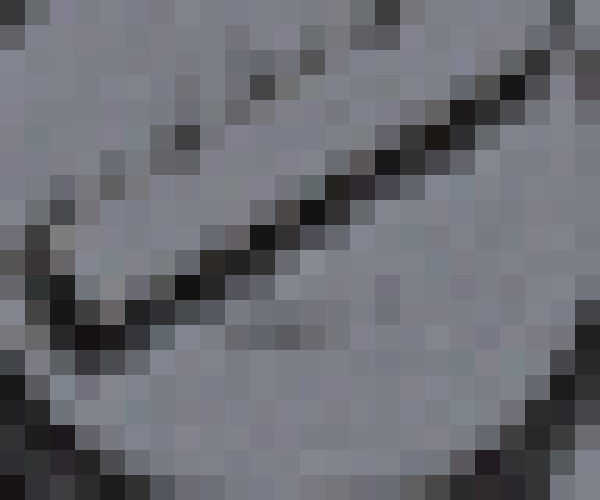

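The close crop shows the wing's top face lying between the dotted edge, (48,210) to (385,10), and the dark edge, (85,345) to (540,65). Its centre is near (303,130), which is pixel (275.6,184.7).

```bash
python3 - <<'E'
from workcell import bot
from h import *
t=bot.camera('top'); s=bot.camera('side')
Z=lambda x,y:(264+x/25-.5,180+y/25-.5)
a=onz(t,*Z(65,275),.2655);b=onz(t,*Z(541,-15),.2655);m=(a+b)/2
th=np.arctan2(*(b-a)[1::-1]);print(m,np.degrees(th),np.linalg.norm(b-a))
u=np.array([np.cos(th),np.sin(th),0]);n=np.array([-u[1],u[0],0])
for k in(-1,1):
  for l in (-1,1):
    for z in (.2655,.2295): print(k,l,z,proj(s,[*(m+k*.028*u+l*.006*n)[:2],z])-[215,140])
print('flange c side',proj(s,[*m[:2],.2295])-[215,140])
x=cv2.resize(s['img'][140:195,255:315],None,fx=13,fy=10.9,interpolation=cv2.INTER_CUBIC); cv2.imwrite('pics/z2.png',x[:,:,::-1])
E
```

```text
[ 0.51637819 -0.05523639  0.2655    ] -59.651099495033 0.054760160171566055
-1 -1 0.2655 [64.50463937 20.6468405 ]
-1 -1 0.2295 [63.84707204 30.88130008]
-1 1 0.2655 [59.78356804 21.19805678]
-1 1 0.2295 [59.25078946 31.43567632]
1 -1 0.2655 [59.94179242  5.90403036]
1 -1 0.2295 [59.42751896 16.13926922]
1 1 0.2655 [55.38863348  6.41038754]
1 1 0.2295 [54.98971662 16.64988269]
flange c side [59.34130689 23.63946019]
```

View pics/z2.png

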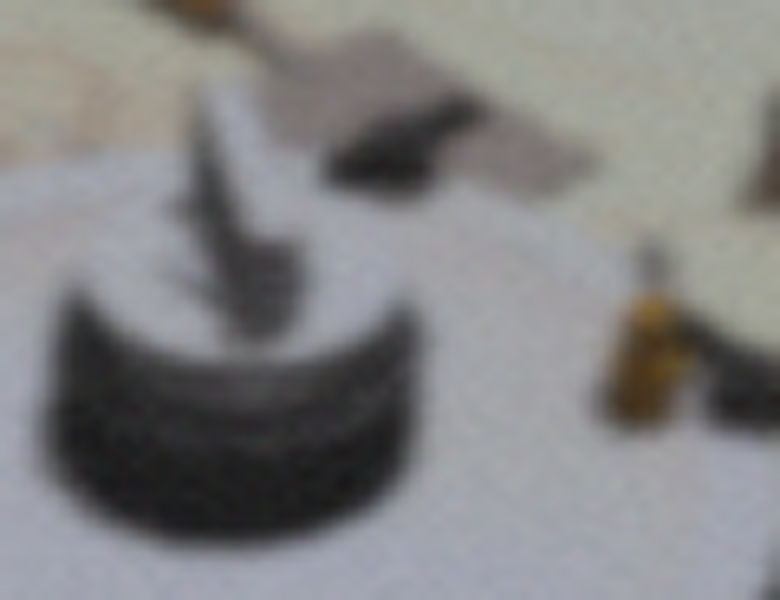

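The side crop agrees with the top-view estimate to about 1 px. I take the plug at about (0.517, −0.0545) with the wing at yaw −59.7°, and move above it.

Emit:
carry_out:
  moves: "0 0 -50 0 0 0 85; 0 0 -100 0 0 0 85; 483 -356 -112 0 0 -104.5 85; 483 -356 -112 0 0 -104.5 85; 483 -356 -112 0 0 -104.5 85; 483 -356 -112 0 0 -104.5 85; 483 -356 -112 0 0 -104.5 85; 483 -356 -112 0 0 -104.5 85; 483 -356 -112 0 0 -104.5 85; 483 -356 -112 0 0 -104.5 85; 483 -356 -112 0 0 -104.5 85; 483 -356 -112 0 0 -104.5 85; 483 -356 -112 0 0 -104.5 85; 483 -356 -112 0 0 -104.5 85; 483 -356 -112 0 0 -104.5 85; 483 -356 -112 0 0 -104.5 85; 483 -356 -112 0 0 -104.5 85; 483 -356 -112 0 0 -104.5 85; 483 -356 -112 0 0 -104.5 85; 483 -356 -112 0 0 -104.5 85"
  force: 20

```text
time: 2.3
ee_pos: [0.5173, -0.0554, 0.3606]
tcp_rot: [180.0, 0.0, 120.3]
wrist_force: [0.2, -0.0, -0.1]
opening: 0.0849
grasp_force: 0.0
```

```bash
python3 - <<'E'
from workcell import bot
o=bot.get_obs(); print({k:o[k].round(4) for k in('q','qd','ee_pos','tcp_rot','wrist_force','torque')},o['time'])
E
```

```text
{'q': array([-6.110200e+00,  5.144300e+00,  2.312880e+01,  1.079492e+02,
       -2.800000e-03,  5.363100e+01]), 'qd': array([ 0.2716,  0.2819,  0.1161,  0.0998,  0.1181, -0.0302]), 'ee_pos': array([ 0.5173, -0.0554,  0.3606]), 'tcp_rot': array([1.799732e+02, 2.320000e-02, 1.202588e+02]), 'wrist_force': array([ 0.2291, -0.0293, -0.0959]), 'torque': array([-0.0038, -0.01  ,  0.0445])} 2.3
```

Emit:
carry_out:
  moves: "0 0 40 0 0 0 85; 0 0 80 0 0 0 85; 0 0 100 0 0 0 60; 0 0 108 0 0 0 40; 0 0 108 0 0 0 24; 0 0 108 0 0 0 20; 0 0 108 0 0 0 20; 0 0 108 0 0 0 20; 0 0 108 0 0 0 20; 0 0 108 0 0 0 20"

```text
time: 3.3
ee_pos: [0.5178, -0.0546, 0.2526]
tcp_rot: [180.0, 0.0, 120.4]
wrist_force: [0.7, -0.0, -0.7]
opening: 0.0199
grasp_force: 0.0
```

```bash
python3 - <<'E'
from workcell import bot
from h import *
o=bot.get_obs(); print({k:o[k].round(4) for k in('ee_pos','tcp_rot','wrist_force','torque')},o['time'],o['opening'])
s=bot.camera('side');t=bot.camera('top')
g=lambda i,x,y:cv2.resize(i[y:y+55,x:x+60],(400,400),interpolation=cv2.INTER_CUBIC)
cv2.imwrite('pics/z3.png',np.hstack([g(s['img'],245,135),g(t['img'],245,155)])[:,:,::-1])
E
```

```text
{'ee_pos': array([ 0.5178, -0.0546,  0.2526]), 'tcp_rot': array([1.799813e+02, 1.580000e-02, 1.203599e+02]), 'wrist_force': array([ 0.7255, -0.0026, -0.6763]), 'torque': array([-0.0008,  0.0381, -0.0555])} 3.3 0.019891428163564765
```

View pics/z3.png

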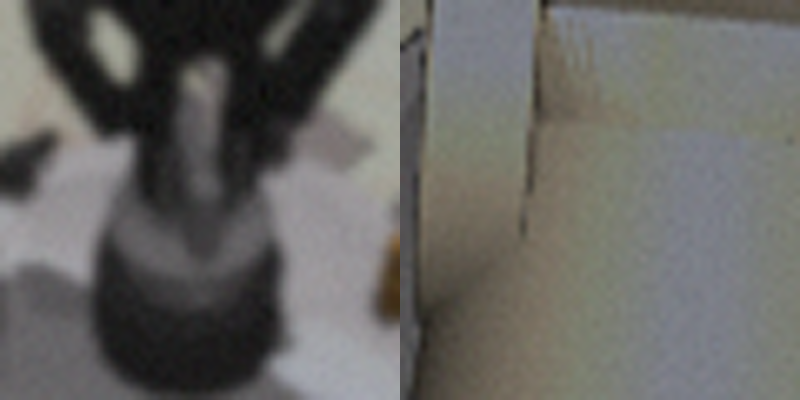

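The side view shows the wing centred between the fingers at about (200,140). The top view is blocked by the arm. I close with 20 N.

Emit:
carry_out:
  moves: "0 0 0 0 0 0 14; 0 0 0 0 0 0 10; 0 0 0 0 0 0 8; 0 0 0 0 0 0 8; 0 0 0 0 0 0 8; 0 0 0 0 0 0 8"
  force: 20

```text
time: 4.0
ee_pos: [0.5177, -0.0546, 0.2523]
tcp_rot: [180.0, -0.0, 120.4]
wrist_force: [0.8, 1.5, -0.0]
opening: 0.0116
grasp_force: 23.0
```

```bash
cat > st.py <<'E'
from workcell import bot
o=bot.get_obs(); print({k:o[k].round(4).tolist() for k in('ee_pos','tcp_rot','wrist_force','torque')},o['time'],o['opening'],o['grasp_force'],o['q'][5])
E
python3 st.py
```

```text
{'ee_pos': [0.5177, -0.0546, 0.2523], 'tcp_rot': [179.9884, -0.0009, 120.3605], 'wrist_force': [0.8026, 1.5054, -0.0216], 'torque': [0.2123, -0.3302, -0.0211]} 4.0 0.01161403081805306 22.9506316781044 53.61805805956365
```

Emit:
carry_out:
  moves: "0 0 0.5 0 0 0 8; 0 0 0.5 0 0 -5 8; 0 0 0.5 0 0 -10 8; 0 0 0.5 0 0 -15 8; 0 0 0.5 0 0 -20 8; 0 0 0.5 0 0 -25 8; 0 0 0.5 0 0 -25 8"

```text
time: 4.7
ee_pos: [0.5177, -0.0547, 0.2523]
tcp_rot: [180.0, 0.0, 145.4]
wrist_force: [0.2, 0.0, 5.0]
opening: 0.0116
grasp_force: 23.7
```

```bash
python3 st.py
```

```text
{'ee_pos': [0.5177, -0.0547, 0.2523], 'tcp_rot': [179.988, 0.0406, 145.432], 'wrist_force': [0.2336, 0.0137, 5.0388], 'torque': [0.0387, -0.018, 0.1485]} 4.7 0.011577824821228594 23.668718934059143 28.540487406513844
```

Emit:
carry_out:
  moves: "0 0 0.2 0 0 -4 8; 0 0 0.2 0 0 -8 8; 0 0 0.2 0 0 -12 8; 0 0 0.2 0 0 -12 8"

```text
time: 5.1
ee_pos: [0.5177, -0.0547, 0.2523]
tcp_rot: [180.0, 0.1, 157.3]
wrist_force: [0.7, 0.9, 5.4]
opening: 0.012
grasp_force: 23.8
```

Emit:
carry_out:
  moves: "0 0 0 0 0 -4 8; 0 0 0 0 0 -8 8; 0 0 0 0 0 -12 8; 0 0 0 0 0 -12 8"

```text
time: 5.5
ee_pos: [0.5177, -0.0547, 0.2522]
tcp_rot: [-180.0, 0.1, 169.3]
wrist_force: [-0.4, -0.9, 6.4]
opening: 0.0116
grasp_force: 23.8
```

Emit:
carry_out:
  moves: "0 0 0 0 0 -4 8; 0 0 0 0 0 -8 8; 0 0 0 0 0 -12 8; 0 0 0 0 0 -12 8"

```text
time: 5.9
ee_pos: [0.5177, -0.0547, 0.2523]
tcp_rot: [-180.0, 0.1, -178.7]
wrist_force: [-1.0, 0.2, 6.3]
opening: 0.0116
grasp_force: 23.8
```

Emit:
carry_out:
  moves: "0 0 0 0 0 -4 8; 0 0 0 0 0 -8 8; 0 0 0 0 0 -12 8; 0 0 0 0 0 -12 8"

```text
time: 6.3
ee_pos: [0.5177, -0.0547, 0.2523]
tcp_rot: [-180.0, 0.1, -166.7]
wrist_force: [-0.0, -0.1, 5.9]
opening: 0.0116
grasp_force: 23.8
```

Emit:
carry_out:
  moves: "0 0 0 0 0 -4 8; 0 0 0 0 0 -8 8; 0 0 0 0 0 -12 8; 0 0 0 0 0 -12 8"

```text
time: 6.7
ee_pos: [0.5178, -0.0547, 0.2522]
tcp_rot: [-180.0, 0.1, -154.7]
wrist_force: [0.9, 0.1, 5.9]
opening: 0.0114
grasp_force: 23.8
```

Emit:
carry_out:
  moves: "0 0 0 0 0 -4 8; 0 0 0 0 0 -8 8; 0 0 0 0 0 -12 8; 0 0 0 0 0 -12 8"

```text
time: 7.1
ee_pos: [0.5179, -0.0547, 0.2522]
tcp_rot: [-179.9, 0.1, -142.7]
wrist_force: [1.7, 0.4, 5.9]
opening: 0.0117
grasp_force: 23.8
```

Emit:
carry_out:
  moves: "0 0 0 0 0 -4 8; 0 0 0 0 0 -8 8; 0 0 0 0 0 -12 8; 0 0 0 0 0 -12 8"

```text
time: 7.5
ee_pos: [0.518, -0.0547, 0.2522]
tcp_rot: [-179.9, 0.0, -130.7]
wrist_force: [1.7, 0.2, 4.8]
opening: 0.0117
grasp_force: 23.8
```

Emit:
carry_out:
  moves: "0 0 0 0 0 -4 8; 0 0 0 0 0 -8 8; 0 0 0 0 0 -8 8"

```text
time: 7.8
ee_pos: [0.5181, -0.0547, 0.2521]
tcp_rot: [-179.9, 0.0, -122.7]
wrist_force: [2.6, -1.1, 5.9]
opening: 0.0115
grasp_force: 23.7
```

Emit:
carry_out:
  moves: "0 0 0 0 0 -4 8; 0 0 0 0 0 -8 8; 0 0 0 0 0 -8 8"

```text
time: 8.1
ee_pos: [0.518, -0.0548, 0.2513]
tcp_rot: [-180.0, -0.0, -114.8]
wrist_force: [5.4, -1.8, -0.3]
opening: 0.0114
grasp_force: 22.9
```

```bash
python3 st.py
```

```text
{'ee_pos': [0.518, -0.0548, 0.2513], 'tcp_rot': [-179.9638, -0.0168, -114.7904], 'wrist_force': [5.4121, -1.8397, -0.3186], 'torque': [-0.3065, -1.1631, 0.0206]} 8.1 0.011375610172353815 22.850132882595062 -71.23737751957867
```

Emit:
carry_out:
  moves: "0 0 0.5 0 0 -2 8; 0 0 1 0 0 -4 8; 0 0 1.5 0 0 -4 8; 0 0 2 0 0 -4 8; 0 0 2 0 0 -4 8"

```text
time: 8.6
ee_pos: [0.518, -0.0549, 0.2494]
tcp_rot: [-180.0, -0.0, -110.9]
wrist_force: [5.3, -0.9, 0.6]
opening: 0.0117
grasp_force: 22.9
```

```bash
python3 st.py
```

```text
{'ee_pos': [0.518, -0.0549, 0.2494], 'tcp_rot': [-179.9691, -0.0158, -110.9102], 'wrist_force': [5.3337, -0.908, 0.6496], 'torque': [-0.38, -1.1668, -0.0226]} 8.6 0.011724812123539098 22.883883118629456 -75.12442205431738
```

Emit:
carry_out:
  moves: "-0.1 -0.4 0.5 0 0 0 8; -0.1 -0.4 1 0 0 0 8; -0.1 -0.4 1.5 0 0 0 8; -0.1 -0.4 2 0 0 0 8; -0.1 -0.4 2.5 0 0 0 8; -0.1 -0.4 2.5 0 0 0 8"

```text
time: 9.2
ee_pos: [0.5181, -0.0547, 0.247]
tcp_rot: [-180.0, -0.0, -110.7]
wrist_force: [3.5, -2.2, -0.4]
opening: 0.0117
grasp_force: 22.8
```

Emit:
carry_out:
  moves: "-0.1 -0.3 0.5 0 0 0 8; -0.1 -0.3 1 0 0 0 8; -0.1 -0.3 1.5 0 0 0 8; -0.1 -0.3 2 0 0 0 8; -0.1 -0.3 2.5 0 0 0 8; -0.1 -0.3 2.5 0 0 0 8"

```text
time: 9.8
ee_pos: [0.5182, -0.0547, 0.2444]
tcp_rot: [180.0, -0.0, -110.6]
wrist_force: [2.1, -1.4, -1.2]
opening: 0.0114
grasp_force: 22.7
```

Emit:
carry_out:
  moves: "0 -0.2 0.4 0 0 0 8; 0 -0.2 0.8 0 0 0 8; 0 -0.2 1.2 0 0 0 8; 0 -0.2 1.2 0 0 0 8"

```text
time: 10.2
ee_pos: [0.5183, -0.0547, 0.2436]
tcp_rot: [180.0, 0.0, -110.6]
wrist_force: [-0.4, -0.6, 3.1]
opening: 0.0118
grasp_force: 23.3
```

```bash
python3 st.py
```

```text
{'ee_pos': [0.5183, -0.0547, 0.2436], 'tcp_rot': [179.9956, 0.0045, -110.6392], 'wrist_force': [-0.4109, -0.5995, 3.0642], 'torque': [-0.1491, 0.1183, 0.0866]} 10.2 0.011786524130903215 23.288909196853638 -75.38706235090247
```

Dropped 8.7 mm into the thread start. Now I run it in clockwise, following the 16 mm lead.

Emit:
carry_out:
  moves: "0 0 0 0 0 5 8; 0 0 0.2 0 0 10 8; 0 0 0.5 0 0 15 8; 0 0 0.7 0 0 20 8; 0 0 0.9 0 0 25 8; 0 0 1.1 0 0 30 8; 0 0 1.1 0 0 30 8"

```text
time: 10.9
ee_pos: [0.5184, -0.0545, 0.2423]
tcp_rot: [180.0, 0.0, -140.7]
wrist_force: [0.5, -0.3, 2.2]
opening: 0.0116
grasp_force: 23.1
```

```bash
python3 st.py
```

```text
{'ee_pos': [0.5184, -0.0545, 0.2423], 'tcp_rot': [179.9768, 0.0099, -140.7074], 'wrist_force': [0.4713, -0.264, 2.1566], 'torque': [0.0167, -0.0422, -0.0141]} 10.9 0.01163666877279035 23.12448799610138 -45.31083667459999
```

Emit:
carry_out:
  moves: "0 0 0.2 0 0 5 8; 0 0 0.45 0 0 10 8; 0 0 0.65 0 0 15 8; 0 0 0.9 0 0 20 8; 0 0 1.1 0 0 25 8; 0 0 1.35 0 0 30 8; 0 0 1.55 0 0 35 8; 0 0 1.8 0 0 40 8; 0 0 2 0 0 45 8; 0 0 2.2 0 0 50 8; 0 0 2.2 0 0 50 8"

```text
time: 12.0
ee_pos: [0.5185, -0.0547, 0.2402]
tcp_rot: [180.0, 0.0, 169.4]
wrist_force: [0.4, 0.6, 1.9]
opening: 0.0114
grasp_force: 23.2
```

```bash
python3 st.py
```

```text
{'ee_pos': [0.5185, -0.0547, 0.2402], 'tcp_rot': [179.9895, 0.0019, 169.4217], 'wrist_force': [0.3934, 0.5621, 1.8648], 'torque': [0.0391, -0.0065, -0.1005]} 12.0 0.01139102007800306 23.153408467769623 4.554639962291897
```

Emit:
carry_out:
  moves: "0 0 0.2 0 0 5 8; 0 0 0.45 0 0 10 8; 0 0 0.65 0 0 15 8; 0 0 0.9 0 0 20 8; 0 0 1.1 0 0 25 8; 0 0 1.35 0 0 30 8; 0 0 1.55 0 0 35 8; 0 0 1.8 0 0 40 8; 0 0 2 0 0 45 8; 0 0 2.2 0 0 50 8; 0 0 2.2 0 0 50 8"

```text
time: 13.1
ee_pos: [0.5185, -0.0547, 0.2379]
tcp_rot: [-180.0, -0.0, 119.5]
wrist_force: [0.2, 0.3, 1.9]
opening: 0.0115
grasp_force: 23.1
```

```bash
python3 st.py
```

```text
{'ee_pos': [0.5185, -0.0547, 0.2379], 'tcp_rot': [-179.9976, -0.0066, 119.5], 'wrist_force': [0.1956, 0.2902, 1.914], 'torque': [0.0704, 0.0406, -0.0223]} 13.1 0.011470667169751153 23.119567036628723 54.471397836179165
```

Emit:
carry_out:
  moves: "0 0 0.2 0 0 5 8; 0 0 0.45 0 0 10 8; 0 0 0.65 0 0 15 8; 0 0 0.9 0 0 20 8; 0 0 1.1 0 0 25 8; 0 0 1.35 0 0 30 8; 0 0 1.55 0 0 35 8; 0 0 1.8 0 0 40 8; 0 0 2 0 0 45 8; 0 0 2.2 0 0 50 8; 0 0 2.2 0 0 50 8"

```text
time: 14.2
ee_pos: [0.5186, -0.0546, 0.2357]
tcp_rot: [-180.0, -0.0, 69.6]
wrist_force: [0.3, 1.3, 0.7]
opening: 0.0117
grasp_force: 23.1
```

```bash
python3 st.py
```

```text
{'ee_pos': [0.5186, -0.0546, 0.2357], 'tcp_rot': [-179.9969, -0.0221, 69.5623], 'wrist_force': [0.3447, 1.3044, 0.6641], 'torque': [0.2627, -0.047, -0.0574]} 14.2 0.011678532626079275 23.10496687889099 104.4174548069887
```

Emit:
carry_out:
  moves: "0 0 0.2 0 0 5 8; 0 0 0.4 0 0 10 8; 0 0 0.6 0 0 15 8; 0 0 0.8 0 0 20 8; 0 0 0.8 0 0 20 8"

```text
time: 14.7
ee_pos: [0.5188, -0.0546, 0.2349]
tcp_rot: [180.0, -0.0, 49.6]
wrist_force: [2.4, 0.6, 1.4]
opening: 0.0111
grasp_force: 23.1
```

```bash
python3 st.py
```

```text
{'ee_pos': [0.5188, -0.0546, 0.2349], 'tcp_rot': [179.9874, -0.034, 49.5948], 'wrist_force': [2.3687, 0.5778, 1.3723], 'torque': [0.2523, -0.3592, -0.0353]} 14.7 0.011088876275499288 23.113164603710175 124.38437267500173
```

Emit:
carry_out:
  moves: "0 0 0.1 0 0 5 8; 0 0 0.2 0 0 10 8; 0 0 0.3 0 0 15 8; 0 0 0.3 0 0 15 8"

```text
time: 15.1
ee_pos: [0.5189, -0.0547, 0.2349]
tcp_rot: [180.0, -0.1, 34.6]
wrist_force: [3.4, 0.4, 3.9]
opening: 0.0119
grasp_force: 23.4
```

```bash
python3 st.py
```

```text
{'ee_pos': [0.5189, -0.0547, 0.2349], 'tcp_rot': [179.9707, -0.0573, 34.6104], 'wrist_force': [3.3574, 0.4332, 3.8631], 'torque': [0.2169, -0.551, -0.0897]} 15.1 0.011927539760627158 23.395650386810303 139.36331354884382
```

Emit:
carry_out:
  moves: "0 0 0 0 0 0 8; 0 0 0 0 0 0 8; 0 0 0 0 0 5 8; 0 0 0 0 0 10 8; 0 0 0 0 0 15 8; 0 0 0 0 0 15 8"
  force: 60

```text
time: 15.7
ee_pos: [0.519, -0.0548, 0.235]
tcp_rot: [180.0, -0.1, 19.4]
wrist_force: [6.0, 0.4, 5.3]
opening: 0.011
grasp_force: 59.7
```

```bash
python3 st.py
```

```text
{'ee_pos': [0.519, -0.0548, 0.235], 'tcp_rot': [179.9672, -0.0708, 19.4138], 'wrist_force': [5.9792, 0.3639, 5.3499], 'torque': [0.1697, -0.8389, -0.1228]} 15.7 0.011011907137577492 59.707708954811096 154.55571729584733
```

Flange is down and it is snug at the start of tightening. Joint 6 nears its limit, so I regrip half a turn round.

Emit:
carry_out:
  moves: "0 0 0 0 0 0 40; 0 0 0 0 0 0 84; 0 0 0 0 0 0 84; 0 0 0 0 0 0 84; 0 0 0 0 0 0 84; 0 0 0 0 0 0 84"
  force: 60

```text
time: 16.3
ee_pos: [0.5185, -0.0548, 0.2345]
tcp_rot: [-180.0, 0.0, 19.4]
wrist_force: [-1.3, 0.2, -0.2]
opening: 0.084
grasp_force: 0.0
```

```bash
python3 st.py
```

```text
{'ee_pos': [0.5185, -0.0548, 0.2345], 'tcp_rot': [-179.9951, 0.01, 19.3745], 'wrist_force': [-1.2667, 0.2269, -0.1593], 'torque': [0.0176, 0.0059, -0.0709]} 16.3 0.08400322307495439 0.0 154.596313192427
```

Emit:
carry_out:
  moves: "0.6 0.2 -0.5 0 0 -8.5 84; 0.6 0.2 -0.5 0 0 -17 84; 0.6 0.2 -0.5 0 0 -25.5 84; 0.6 0.2 -0.5 0 0 -34 84; 0.6 0.2 -0.5 0 0 -42.5 84; 0.6 0.2 -0.5 0 0 -51 84; 0.6 0.2 -0.5 0 0 -59.5 84; 0.6 0.2 -0.5 0 0 -68 84; 0.6 0.2 -0.5 0 0 -76.5 84; 0.6 0.2 -0.5 0 0 -85 84; 0.6 0.2 -0.5 0 0 -93.5 84; 0.6 0.2 -0.5 0 0 -102 84; 0.6 0.2 -0.5 0 0 -110.5 84; 0.6 0.2 -0.5 0 0 -119 84; 0.6 0.2 -0.5 0 0 -127.5 84; 0.6 0.2 -0.5 0 0 -136 84; 0.6 0.2 -0.5 0 0 -144.5 84; 0.6 0.2 -0.5 0 0 -153 84; 0.6 0.2 -0.5 0 0 -161.5 84; 0.6 0.2 -0.5 0 0 -170 84"

```text
time: 18.3
ee_pos: [0.5191, -0.0547, 0.2351]
tcp_rot: [-180.0, -0.0, -170.3]
wrist_force: [0.0, -0.0, 0.4]
opening: 0.0842
grasp_force: 0.0
```

Emit:
carry_out:
  moves: "0 0 0 0 0 -5 84; 0 0 0 0 0 -10 40; 0 0 0 0 0 -10 20; 0 0 0 0 0 -10 14; 0 0 0 0 0 -10 8; 0 0 0 0 0 -10 8; 0 0 0 0 0 -10 8; 0 0 0 0 0 -10 8; 0 0 0 0 0 -10 8; 0 0 0 0 0 -10 8; 0 0 0 0 0 -10 8"
  force: 60

```text
time: 19.4
ee_pos: [0.5192, -0.0548, 0.2352]
tcp_rot: [-180.0, 0.0, -160.6]
wrist_force: [-0.4, 0.0, 2.0]
opening: 0.0105
grasp_force: 59.2
```

```bash
python3 st.py
```

```text
{'ee_pos': [0.5192, -0.0548, 0.2352], 'tcp_rot': [-179.9947, 0.0106, -160.6469], 'wrist_force': [-0.4458, 0.0382, 1.963], 'torque': [-0.0401, 0.0815, 0.0064]} 19.4 0.010498683828896446 59.18923079967499 -25.373129783281286
```

Clean grip with no side load. Tightening in small steps.

Emit:
carry_out:
  moves: "0 0 0 0 0 4 8; 0 0 0 0 0 8 8; 0 0 0 0 0 12 8; 0 0 0 0 0 12 8"

```text
time: 19.8
ee_pos: [0.5193, -0.0547, 0.2352]
tcp_rot: [-180.0, 0.0, -172.7]
wrist_force: [0.2, -0.4, 2.7]
opening: 0.0112
grasp_force: 59.3
```

```bash
python3 st.py
```

```text
{'ee_pos': [0.5193, -0.0547, 0.2352], 'tcp_rot': [-179.9941, 0.016, -172.6744], 'wrist_force': [0.1686, -0.403, 2.732], 'torque': [-0.0831, -0.0064, 0.0495]} 19.8 0.011244818249567102 59.26536440849304 -13.339805238745955
```

Emit:
carry_out:
  moves: "0 0 0 0 0 4 8; 0 0 0 0 0 8 8; 0 0 0 0 0 10 8; 0 0 0 0 0 10 8"

```text
time: 20.2
ee_pos: [0.5193, -0.0548, 0.2353]
tcp_rot: [-180.0, 0.0, 177.5]
wrist_force: [0.5, -0.8, 2.4]
opening: 0.0107
grasp_force: 65.7
```

```bash
python3 st.py
```

```text
{'ee_pos': [0.5193, -0.0548, 0.2353], 'tcp_rot': [-179.9827, 0.0264, 177.5105], 'wrist_force': [0.451, -0.8307, 2.4357], 'torque': [-0.2348, -0.0006, 1.2375]} 20.2 0.010727424698577664 65.66606283187866 -3.522698302733848
```

Torque rose to 1.2 N·m, which is tight and under the limit of 2. Letting go.

Emit:
carry_out:
  moves: "0 0 0 0 0 0 30; 0 0 0 0 0 0 84; 0 0 0 0 0 0 84; 0 0 0 0 0 0 84; 0 0 0 0 0 0 84; 0 0 -30 0 0 0 84; 0 0 -70 0 0 0 84; 0 0 -110 0 0 0 84; 0 0 -150 0 0 0 84; 0 0 -150 0 0 0 84; -150 0 -150 0 0 0 84; -150 0 -150 0 0 0 84; -150 0 -150 0 0 0 84; 150 0 -150 0 0 0 84; 150 0 -150 0 0 0 84; 150 0 -150 0 0 0 84; 150 0 -150 0 0 0 84; 150 0 -150 0 0 0 84; 150 0 -150 0 0 0 84; 150 0 -150 0 0 0 84"

```text
time: 22.2
ee_pos: [0.3646, -0.0475, 0.3869]
tcp_rot: [-180.0, 0.2, 177.3]
wrist_force: [-0.6, -0.2, 1.1]
opening: 0.084
grasp_force: 0.0
```

```bash
python3 - <<'E'
from workcell import bot
from h import *
s=bot.camera('side');t=bot.camera('top')
g=lambda i,x,y:cv2.resize(i[y:y+55,x:x+60],(400,400),interpolation=cv2.INTER_CUBIC)
cv2.imwrite('pics/z4.png',np.hstack([g(s['img'],245,135),g(t['img'],245,155)])[:,:,::-1])
E
python3 st.py
```

```text
{'ee_pos': [0.3687, -0.0478, 0.3856], 'tcp_rot': [-179.9899, 0.1367, 177.3525], 'wrist_force': [0.7984, -0.1543, -0.5466], 'torque': [-0.0078, -0.0145, -0.033]} 22.3 0.08390443955512787 0.0 -4.740629073016088
```

View pics/z4.png

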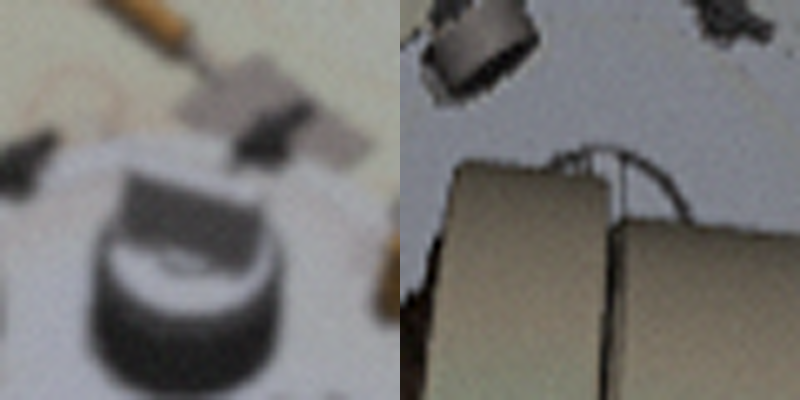

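The side view shows the plug seated flat and upright on the bush, wing centred at (190,220) and clear of the gripper.

```bash
python3 -c "
from workcell import bot
print(bot.job_done())"
```

```text
the job is handed in; nothing more can be done
None
```

The plug dropped 8.7 mm into its thread start, ran in until the flange was seated, and was tightened to about 1.2 N·m (a little over the 0.7–1 hand-tight range, under the limit of 2); I let go, backed the arm clear and handed the job in at about 22 s, with no verdict returned.

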